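# Turn the rotary tube rack to its high tube

### The job

Turn the rotary test-tube rack (the knob on top is there for that) slowly, taking at least a second for a quarter turn, until the tube that stands highest comes to the fixed upright pointer beside the rack, facing it squarely. Stop it there, let go and leave it standing still.

Things in the scene. Friction and masses are not known exactly. Their poses are not given: they have to be found in the camera images.
- knob_mid (a point): Centre of the round black knob (40 mm wide, 40 mm tall, a 16 mm steel column below it) on top of the rotary rack, on its vertical turning axis, 203 mm above the table. The knob is rigidly joined to the rack: two round grey plates 210 mm wide, one above the other, with eight test tubes with 20 mm white stoppers fixed in a circle. All tubes end below the knob. The rack's foot is fixed.
- high_top (a point): Top centre of the white stopper of the highest tube, the high spot: 175 mm above the table, 85 mm from the turning axis. Of the other seven one ends at 155 mm and six at 143 mm. Its x axis points outwards from the turning axis through this tube.
- pointer_tip (a point): Point of the fixed pointer: a steel rod 8 mm thick standing upright on a round dark foot 56 mm wide just outside the rack's rim, 115 to 132 mm from the turning axis, ending in a cone whose point is 167 mm above the table. (The other, shorter rod beside the rack has a round ball head and is not the pointer.)
- turner (a joint): Turning angle of the rack in rad, growing counter-clockwise seen from above. It turns freely either way (stops only beyond a full turn) with a smooth drag (0.08 N m, plus 0.15 N m per rad/s) and stays where it is left. At the start the high tube is 0.4 to 1.4 rad from the pointer, to either side.
Mind the look-alikes: they are no part of the job. Of the things that look like the part that bears knob_mid, the larger one is meant. What is shaped like the part that bears pointer_tip but orange is not meant.

How it is judged:
At the end, for the whole second after the job is handed in: The highest tube faces the pointer: the pointer's point lies outside it and within 26 mm (about 12 degrees) to either side of the line from the turning axis through that tube, and the rack stands still (below 0.05 rad/s) (x of pointer_tip in the frame of high_top above 0 m and y of pointer_tip in the frame of high_top between -0.026 and 0.026 m and velocity of joint turner between -0.05 and 0.05 rad/s); the robot touches nothing.
It fails at once if The rack is spun faster than 3.5 rad/s (velocity of joint turner above 3.5 rad/s or velocity of joint turner below -3.5 rad/s).
It also fails if it takes over 29 s, if anything falls off the work surface, if the arm or the gripper's body presses on something with over 40 N, if the wrist force passes 120 N, or if a joint passes its speed limit or range.

### The arm

A 6-joint arm with a two-finger parallel gripper is mounted at the origin on the work surface. World frame = base frame: x ahead of the robot, y to its left, z up, the work surface at z = 0. Lengths are in m, angles in rad, forces in N, time in s.
With the tool pointing down it reaches from about 0.4 to 0.925 m from the base axis. Payload 3.4 kg.
Tool frame: the origin (TCP) lies on the front face of the gripper's body, between the roots of the fingers; the fingertips stand 73 mm ahead of it and the grasp point (between the pads) lies 54 mm ahead of it; z points along the fingers, y is the line along which they close (so a half turn about z gives the same grasp; the last joint's range is limited). The gripper opens to 85 mm and grips with 20 to 120 N. Pads are 22 mm wide; open, the fingers measure 114 mm over their backs; the gripper's body (76 mm by 85 mm) begins 54 mm behind the grasp point. The pads swing forward as they close: fully open they stand 13 mm farther back than shut.
Start: joints at [1.046, 0.307, 1.506, -0, 1.328, -0.073], TCP at [0.251, 0.518, 0.304] pointing down, gripper open.
Joint ranges: [-3.12, 3.12], [-1.05, 2.28], [0.14, 2.33], [-1.42, 4.57], [0.1, 2.73], [-2.68, 2.68]. Speed limits (rad/s): [2.57, 2.57, 3.14, 3.14, 3.14, 3.14].

### API

Orientations are given as a unit quaternion [x, y, z, w].
In Python, from workcell import bot gives the robot as it stands. The module is installed in compiled form; this text tells all that it offers.
- The arm moves only by the tool apply_moves, never from a script. Its argument "increments" is one flat list of numbers, 7 for each row, row after row: the gripper's target within -1 to 1 (shut at 1, half-way at 0, fully open at -1), then the shift along the world's x, y, z in mm, then the turn, a rotation vector about the world's x, y, z in rad. In form: [grip, x, y, z, wx, wy, wz, grip, x, y, z, wx, wy, wz, ...]. A call has 1 to 20 rows; each row shifts and turns the commanded pose from where the row before left it; what a row does not reach is not made up. A row lasts 1/12 s, in which the tool goes at most 41.7 mm and 7.16 degrees, less where a joint would pass 70% of its speed; a pose out of reach is approached as far as the arm can. A call is refused whole if a number of a shift passes 41.7 or a number of a turn 0.125, either way. A call with a gripper value outside its range is refused whole. The fingers move at their own pace and stop on an object; "force" is the grip in N (left out, the last holds). Time passes only in rows, so rows that do not move let the fingers close. It gives the time, the measured TCP pose, the force, the opening and the grip force at its end, in the units of the state.
- bot.read_state(): the state, without advancing time (a new reading comes with each control period).
- bot.capture(name): name is "side" or "top" or "wrist"; returns a dict with "color" (384x512x3 uint8, red, green, blue), "fov_y" (degrees; the focal length in pixels is half the picture's height over the tangent of half this angle, whatever the lens; pixels are square), "cx", "cy" (the principal point, pixels), "xyz" and "rotation" of the camera in the world. Camera axes: x right, y up, looking along -z (the intrinsics and any distortion apply to the point x, -y, -z); pixel columns grow to the right and rows downward; lengths in m; the calibration is good to about 2 mm. A picture is of the moment at which its call begins. There is no depth.
- bot.close_job(): hands the job in; it is judged then, once.
The state is a dict: "time_s": time; "qpos": joint angles; "qvel": joint speeds; "effort": joint torques, N m; "tcp_pos": TCP position; "eef_rot": TCP orientation; "force": force on the tool from outside, world axes, zero at the start; "torque": the same for the moment, N m; "width": opening from 0.0 (shut) to 1.0 (fully open); "gripper_force": force on a finger pad.
Only numpy, scipy, OpenCV 4.12 (cv2) and the standard library are available. Lean on these libraries where they do the work, as an engineer would, in place of code of your own. Each camera call takes 0.05 s, during which the arm holds its last target. There are 200 camera calls.

## Working session

There is one attempt and no reset: what is moved stays moved. The work goes in short steps, Python scripts to look and compute and a tool call to move; the robot and the scene stay as the last step left them, time stands still between calls to the robot, and variables do not carry over. Pictures are saved under pics/ and viewed, at most 10 in all, crops included, and the job is handed in when it is done.

Besides the shell and the picture viewer there is one more tool, called after "Request:" as name(argument=value, ...) on one line, values as JSON. apply_moves: Moves the arm, as the interface text tells. Its arguments: {"type":"object","properties":{"increments":{"type":"array"},"force":{"type":"number"}},"required":["increments"]}

```bash
mkdir -p pics; cat > h.py <<'E'
import numpy as np,cv2,pickle
def cap(bot,n,f):
    c=bot.capture(n); cv2.imwrite('pics/'+f+'.png',c['color'][:,:,::-1]); pickle.dump(c,open('pics/'+f+'.pkl','wb')); return c
def atz(c,u,v,z):
    h=c['color'].shape[0]; f=h/2/np.tan(np.radians(c['fov_y'])/2)
    d=np.array([(u-c['cx'])/f,-(v-c['cy'])/f,-1.]); R=np.array(c['rotation']).reshape(3,3) if np.size(c['rotation'])==9 else None
    if R is None:
        from scipy.spatial.transform import Rotation as Ro; R=Ro.from_quat(c['rotation']).as_matrix()
    d=R@d; o=np.array(c['xyz']); return o+d*(z-o[2])/d[2]
E
python3 - <<'E'
from workcell import bot; from h import *
for n in('top','side'):
    c=cap(bot,n,n+'1'); print({k:v for k,v in c.items() if k!='color'})
a,b=[cv2.imread(f'pics/{n}1.png') for n in('top','side')]
cv2.imwrite('pics/t.png',cv2.resize(a,(800,600),interpolation=cv2.INTER_CUBIC));cv2.imwrite('pics/s.png',cv2.resize(b,(800,600),interpolation=cv2.INTER_CUBIC))
E
```

```text
{'fov_y': 51.426179933211294, 'cx': 253.37899815618698, 'cy': 192.66843530591157, 'xyz': array([0.45253137, 0.08192104, 0.99190266]), 'rotation': array([-0.02984462,  0.03683733,  0.71206323, -0.70051286])}
{'fov_y': 45.28497779974081, 'cx': 255.40793588871693, 'cy': 189.52899789794628, 'xyz': array([ 0.33302078, -0.68046797,  0.81262748]), 'rotation': array([ 0.41496498, -0.05853299, -0.10940126,  0.90133752])}
```

View pics/t.png

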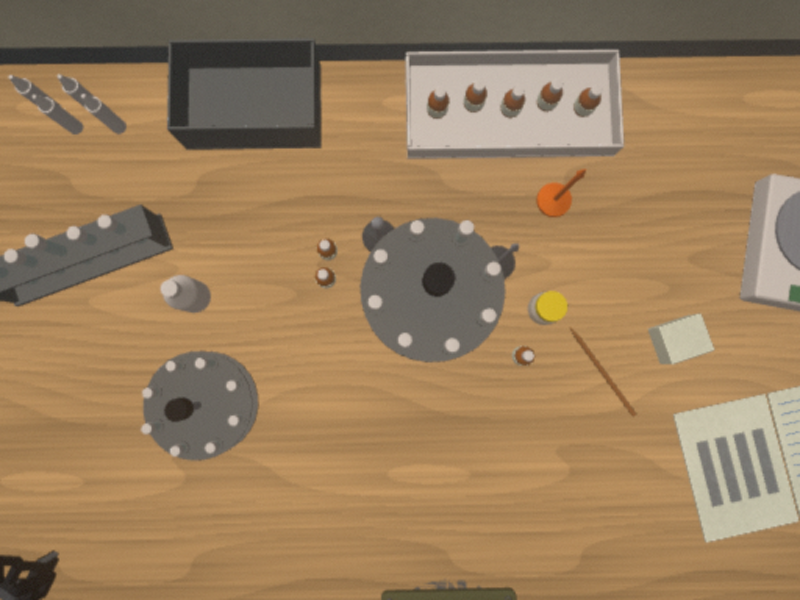

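View pics/s.png

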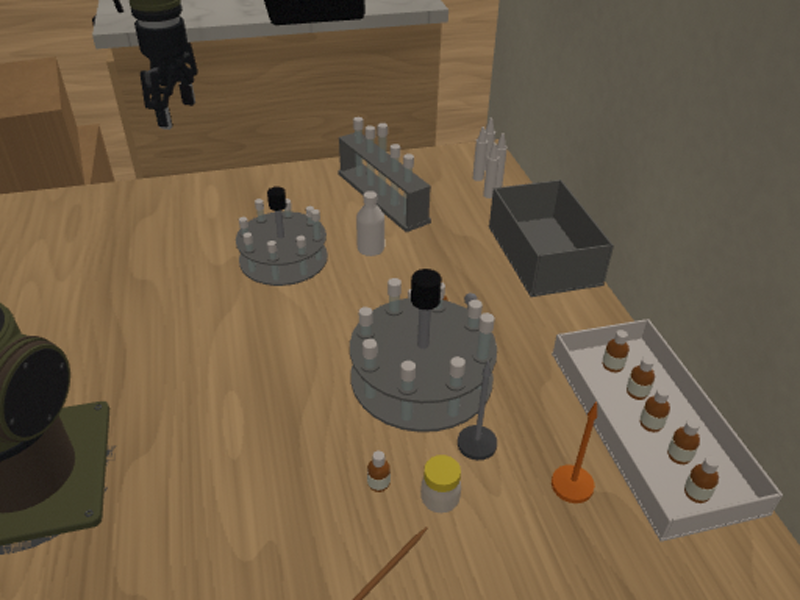

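Top view (800x600): the large rack's knob is at (438,280). The grey pointer is at (515,247), with its foot at (500,262). The ball-head rod is at (376,228), the small look-alike rack at (180,408), and the orange pointer at (583,173). The large rack and the grey cone-tipped rod fit the description, because the others are smaller, orange or ball-headed. I'll confirm this in one enlarged crop.

```bash
python3 - <<'E'
import cv2,numpy as np
a,b=[cv2.imread(f'pics/{n}1.png') for n in('top','side')]
A=cv2.resize(a[130:240,225:345],None,fx=3.3,fy=3.3,interpolation=cv2.INTER_CUBIC)
B=cv2.resize(b[165:305,215:335],None,fx=3.3,fy=3.3,interpolation=cv2.INTER_CUBIC)
o=np.zeros((462,792,3),np.uint8);o[:363,:396]=A;o[:,396:]=B;cv2.imwrite('pics/c.png',o)
E
```

```text
(no output)
```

View pics/c.png

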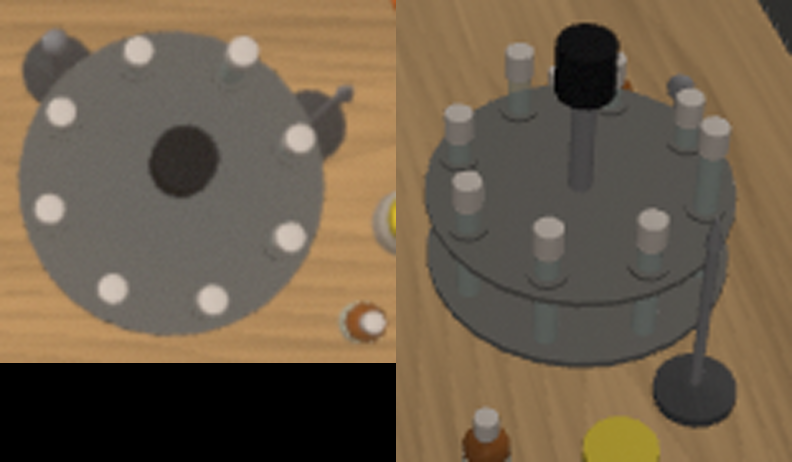

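Crop: in the top half the knob is at (184,161), the pointer tip at (345,93), and the tube at (243,50) leans outward. In the side half the tallest tube is at (714,135), next to the pointer rod. Next I compute which tube fits a radius of 85 mm at height 175 mm.

```bash
python3 - <<'E'
import pickle,numpy as np; from h import *
c=pickle.load(open('pics/top1.pkl','rb')); s=pickle.load(open('pics/side1.pkl','rb'))
T=lambda u,v,z:atz(c,225+u/3.3,130+v/3.3,z)[:2]
S=lambda u,v,z:atz(s,215+(u-396)/3.3,165+v/3.3,z)[:2]
k=T(184,161,.223); print('knob',k,S(587,42,.223))
p=T(345,93,.167)-k; print('ptr',p,np.hypot(*p),np.arctan2(p[1],p[0]), 'foot',T(314,125,0)-k,S(694,388,0.01)-k)
for N,F,L in(('top',T,[(138,50),(243,50),(299,138),(290,237),(212,299),(112,288),(49,208),(61,112)]),('side',S,[(520,51),(459,114),(467,180),(549,227),(654,219),(714,126),(690,97)])):
  for q in L:
    print(N,q,[(round(1e3*np.hypot(*d)),round(np.arctan2(d[1],d[0]),2)) for z in(.143,.155,.175) for d in [F(*q,z)-k]])
from workcell import bot; print(bot.read_state())
E
```

```text
knob [0.55148568 0.02000039] [0.55521123 0.01553012]
ptr [ 0.04918952 -0.10799158] 0.11866671489782886 -1.1433829533814797 foot [ 0.05482385 -0.11783803] [ 0.05342464 -0.11835916]
top (138, 50) [(87, np.float64(0.26)), (85, np.float64(0.27)), (81, np.float64(0.3))]
top (243, 50) [(95, np.float64(-0.51)), (92, np.float64(-0.51)), (87, np.float64(-0.51))]
top (299, 138) [(85, np.float64(-1.28)), (83, np.float64(-1.3)), (79, np.float64(-1.32))]
top (290, 237) [(84, np.float64(-2.07)), (83, np.float64(-2.09)), (81, np.float64(-2.12))]
top (212, 299) [(83, np.float64(-2.87)), (83, np.float64(-2.88)), (83, np.float64(-2.91))]
top (112, 288) [(83, np.float64(2.61)), (83, np.float64(2.61)), (84, np.float64(2.61))]
top (49, 208) [(84, np.float64(1.8)), (84, np.float64(1.81)), (84, np.float64(1.84))]
top (61, 112) [(85, np.float64(1.03)), (84, np.float64(1.05)), (82, np.float64(1.08))]
side (520, 51) [(92, np.float64(1.73)), (79, np.float64(1.8)), (58, np.float64(2.0))]
side (459, 114) [(78, np.float64(2.66)), (76, np.float64(2.83)), (77, np.float64(3.13))]
side (467, 180) [(82, np.float64(-2.
[... 401 characters left out ...]
, np.float64(-0.23))]
{'time_s': 0.1, 'qpos': array([ 1.04651905e+00,  3.07494693e-01,  1.50754403e+00, -3.75781478e-06,
        1.32840605e+00, -7.34988285e-02]), 'qvel': array([-0.00102346, -0.00199687, -0.00283099, -0.00177729, -0.00051   ,
        0.00086567]), 'effort': array([-3.17030181e-04, -4.58530962e+01, -2.52606046e+01, -8.55110943e-05,
        5.41838352e-03, -4.53824055e-05]), 'tcp_pos': array([0.25028212, 0.51712164, 0.30307455]), 'eef_rot': array([ 2.23485222e-01,  9.74706878e-01, -8.85539909e-04, -2.70942907e-04]), 'force': array([0.63854938, 0.12564536, 0.05480186]), 'torque': array([ 0.03045532, -0.01085765, -0.00743019]), 'gripper_force': 0.0, 'width': 1.0014882663520115}
```

The high tube is at angle -0.51 rad and the pointer at -1.14, so the rack has to turn about -0.63 rad (clockwise). The knob is at about (0.553, 0.019). I'll move above it first.

Request:
apply_moves(increments=[-1,15,-25,15,0,0,0,-1,15,-25,15,0,0,0,-1,15,-25,10,0,0,0,-1,15,-25,0,0,0,0,-1,15,-25,0,0,0,0,-1,15,-25,0,0,0,0,-1,15,-25,0,0,0,0,-1,15,-25,0,0,0,0,-1,15,-25,0,0,0,0,-1,15,-25,0,0,0,0,-1,15,-25,0,0,0,0,-1,15,-25,0,0,0,0,-1,15,-25,0,0,0,0,-1,15,-25,0,0,0,0,-1,15,-25,0,0,0,0,-1,15,-25,0,0,0,0,-1,15,-25,0,0,0,0,-1,15,-25,0,0,0,0,-1,15,-25,0,0,0,0,-1,17,-23,0,0,0,0])

```text
time_s: 1.77
tcp_pos: [0.5525, 0.018, 0.3434]
eef_rot: [0.224, 0.975, -0.0, -0.001]
force: [1.0, 1.2, 0.3]
width: 1.003
gripper_force: 0.0
```

Request:
apply_moves(increments=[-1,0,0,0,0,0,0,-1,0,0,0,0,0,0])

```text
time_s: 1.93
tcp_pos: [0.553, 0.0183, 0.3431]
eef_rot: [0.225, 0.974, -0.0, -0.001]
force: [-0.5, 0.5, -0.9]
width: 1.002
gripper_force: 0.0
```

```bash
python3 - <<'E'
from workcell import bot; from h import *
c=cap(bot,'wrist','w1'); print({k:v for k,v in c.items() if k!='color'}); s=bot.read_state(); print(s['time_s'],s['tcp_pos'],s['eef_rot'],s['qpos'])
cv2.imwrite('pics/w.png',cv2.resize(c['color'][:,:,::-1],(800,600)))
E
```

```text
{'fov_y': 58.88512941384837, 'cx': 250.6673910309527, 'cy': 198.6949826930228, 'xyz': array([0.48806862, 0.05081857, 0.41291903]), 'rotation': array([-0.12090423, -0.07567714,  0.52429681,  0.83950461])}
1.9833 [0.55223356 0.01928451 0.3431896 ] [ 2.24151096e-01  9.74553900e-01  9.38759228e-05 -9.86483150e-04] [-4.18340062e-02  2.48368900e-01  1.48979127e+00  5.53576797e-04
  1.40533768e+00 -1.16057804e+00]
```

View pics/w.png

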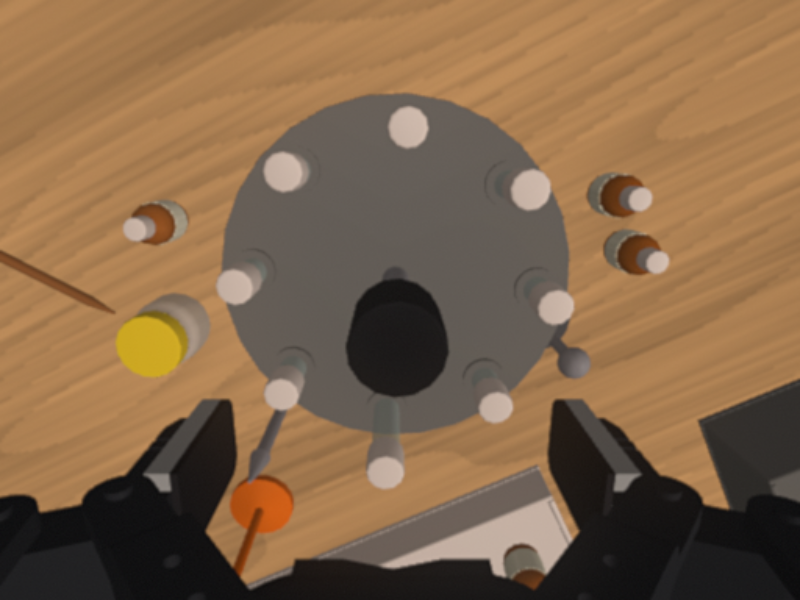

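Wrist view: the knob top is at (398,345), the high tube's stopper at (386,472), and the pointer tip near (252,480), with the orange pointer beyond it. The high tube is confirmed. I'll refine the numbers and descend.

```bash
python3 - <<'E'
import pickle; from h import *
c=pickle.load(open('pics/w1.pkl','rb')); f=lambda u,v,z:atz(c,u*.64,v*.64,z)[:2]
k=f(398,345,.223); print(k)
for q in((386,472,.175),(253,480,.167)):
    d=f(*q)-k; print(np.hypot(*d),np.arctan2(d[1],d[0]))
E
```

```text
[0.55166444 0.02250161]
0.08691230644149174 -0.5152004729889346
0.12324470740521216 -1.1207372720193347
```

Request:
apply_moves(increments=[-1,0,0,-20,0,0,0,-1,0,0,-20,0,0,0,-1,0,0,-20,0,0,0,-1,0,0,-15,0,0,0,-1,0,0,-9,0,0,0,-1,0,0,0,0,0,0])

```text
time_s: 2.48
tcp_pos: [0.5505, 0.0207, 0.2578]
eef_rot: [0.223, 0.975, -0.0, -0.003]
force: [0.1, 0.4, 0.2]
width: 0.997
gripper_force: 0.0
```

Request:
apply_moves(increments=[1,0,0,0,0,0,0,1,0,0,0,0,0,0,1,0,0,0,0,0,0,1,0,0,0,0,0,0,1,0,0,0,0,0,0,1,0,0,0,0,0,0,1,0,0,0,0,0,0,1,0,0,0,0,0,0], force=40)

```text
time_s: 3.15
tcp_pos: [0.5533, 0.0201, 0.2613]
eef_rot: [0.224, 0.975, 0.001, 0.001]
force: [-0.8, 3.5, 6.4]
width: 0.461
gripper_force: 40.9
```

Gripped, with an opening of about 39 mm. Turning -0.615 rad slowly, at about 0.5 rad/s.

Request:
apply_moves(increments=[1,0,0,0,0,0,-0.02,1,0,0,0,0,0,-0.04,1,0,0,0,0,0,-0.04,1,0,0,0,0,0,-0.04,1,0,0,0,0,0,-0.04,1,0,0,0,0,0,-0.04,1,0,0,0,0,0,-0.04,1,0,0,0,0,0,-0.04,1,0,0,0,0,0,-0.04,1,0,0,0,0,0,-0.04,1,0,0,0,0,0,-0.04,1,0,0,0,0,0,-0.04,1,0,0,0,0,0,-0.04,1,0,0,0,0,0,-0.04,1,0,0,0,0,0,-0.04,1,0,0,0,0,0,-0.035,1,0,0,0,0,0,0,1,0,0,0,0,0,0,1,0,0,0,0,0,0])

```text
time_s: 4.73
tcp_pos: [0.5535, 0.0202, 0.2613]
eef_rot: [0.508, 0.861, 0.001, 0.001]
force: [0.7, 3.5, 4.6]
width: 0.449
gripper_force: 41.2
```

```bash
python3 - <<'E'
from workcell import bot; from h import *
s=bot.read_state(); print(s['time_s'],s['tcp_pos'],s['eef_rot'],s['qpos'],s['force'],s['torque'])
a=cap(bot,'wrist','w2')['color'];b=cap(bot,'side','s2')['color']
o=np.zeros((462,796,3),np.uint8);o[:300,:400]=cv2.resize(a,(400,300));o[:,400:]=cv2.resize(b[165:305,215:335],(396,462),interpolation=cv2.INTER_CUBIC)
cv2.imwrite('pics/c2.png',o[:,:,::-1])
E
```

```text
4.7333 [0.55350459 0.02019759 0.26133253] [0.50818962 0.86124345 0.00140058 0.00103385] [-4.05964502e-02  3.12561751e-01  1.61393951e+00  1.59203715e-03
  1.21194539e+00 -5.45784901e-01] [0.67571418 3.47665003 4.55033504] [ 0.44608045  0.11433874 -0.07821918]
```

View pics/c2.png

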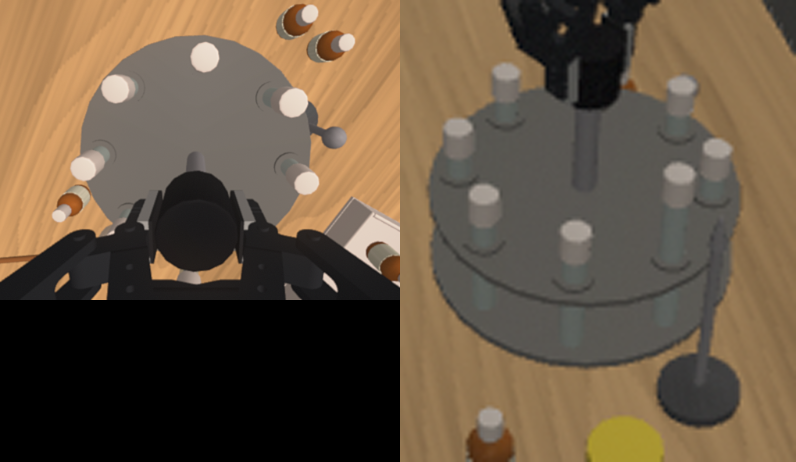

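The side half shows the high tube at (679,170), just in line with the pointer tip at (722,228). I'll let go, lift, and check from above.

Request:
apply_moves(increments=[-1,0,0,0,0,0,0,-1,0,0,0,0,0,0,-1,0,0,0,0,0,0,-1,0,0,0,0,0,0,-1,0,0,0,0,0,0,-1,0,0,0,0,0,0,-1,0,0,0,0,0,0,-1,0,0,20,0,0,0,-1,0,0,30,0,0,0,-1,0,0,30,0,0,0,-1,0,0,20,0,0,0,-1,0,0,0,0,0,0,-1,0,0,0,0,0,0])

```text
time_s: 5.92
tcp_pos: [0.5531, 0.0195, 0.3614]
eef_rot: [0.508, 0.861, 0.001, 0.002]
force: [-0.4, 0.5, 0.3]
width: 1.001
gripper_force: 0.0
```

```bash
python3 - <<'E'
from workcell import bot; from h import *
c=cap(bot,'wrist','w3'); s=bot.read_state(); print(s['time_s'],s['tcp_pos'],s['width'],s['force'])
cv2.imwrite('pics/w3b.png',cv2.resize(c['color'][:,:,::-1],(800,600)))
E
```

```text
5.9667 [0.55230523 0.01953935 0.35984973] 0.9982006906756759 [ 0.11138564 -0.10229045 -0.29044577]
```

View pics/w3b.png

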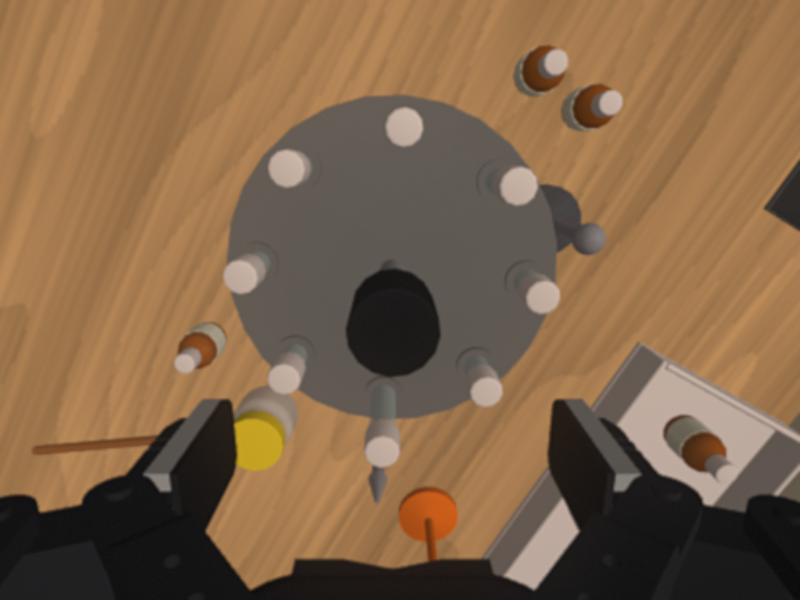

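The high tube at (382,450) lines up with the pointer tip at (376,500) and the knob at (393,328). The gripper is open and clear of everything, so I'm handing in.

```bash
python3 -c "
from workcell import bot; print(bot.close_job())"
```

```text
the job is handed in; nothing more can be done
None
```

I turned the rack about 0.6 rad clockwise at about 0.5 rad/s until the highest tube faced the grey pointer, then let go, lifted clear and handed in at about 6 s; the last wrist picture showed the two lined up, and hand-in returned no verdict.

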